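Set the food warmer's vent and start it

TASK

Get the food warmer going: with closed fingers push the upright tab of the round vent on its lid sideways until the tab points at the three-dot label, then press the start button down fully and let it come back up. Nothing is to be gripped or lifted: do not pinch the tab, do not press start before the vent is set, and leave the glasses, shakers, jar and pudding mould where they stand.

Things in the scene. Friction and masses are not known exactly. Their poses are not given: they have to be found in the camera images.
- warmer: Fixed stainless food warmer, a box 320 (its x) x 400 (its y) x 170 mm high, standing on the table. Origin: centre of its underside, z up. Its flat top deck is 170 mm above the table and carries the round lid (centre at +50 mm in warmer y) and the start button (at -145 mm in warmer y).
- lid: Fixed round steel lid, 244 mm across, 18 mm high, on the warmer's deck; origin at the centre of its underside, z up, at any yaw. Its flat top (18 mm above its origin, 188 mm above the table) carries the rotary vent in the middle and four black dot labels at 94 mm from the centre: one, two, three and four dots, at 0, 0.7, 1.4 and 2.1 rad counterclockwise (seen from above) from the lid's x axis. Each dot is 11 mm across and flat.
- mark3 (a point): Centre of the three-dot label (three dots in a triangle), on the lid's top, 94 mm from the vent's axis. Only its position matters.
- vent (a joint): Angle of the rotary vent, rad, about the vertical axis through the lid's origin; 0 = tab points at the one-dot label, 0.7 at two dots, 1.4 at three, 2.1 at four; grows counterclockwise seen from above; stops at -0.2 and 2.4. Moves stiffly (about 0.12 N m, or 2 N on the tab), has no clicks and stays where it is left. The vent is a flat disc 110 mm across, 6 mm thick with its top 24 mm above the lid's origin; a low bolt head 18 mm across in the middle stands 6 mm above it.
- tab (a point): Middle of the top edge of the vent's upright dark steel tab, 60 mm from the vent's axis, 56 mm above the lid's origin (226 mm above the table). The tab is a plate standing on the disc, pointing outwards: from 42 to 78 mm from the axis, 12 mm thick, 32 mm tall. It turns with the vent; it is the only tall thing on the lid.
- start (a joint): Travel of the start button, m: 0 released, 0.006 fully down; pressed straight down against a spring, fully down at about 5 N; springs back.
- start_top (a point): Centre of the top of the round steel start button, 34 mm across, in a grey housing on the warmer's deck beside the lid. The cap's top when released.
- glass_a: Glass tumbler standing mouth down, 68 mm across, 95 mm high, origin under its centre. Leave it.
- glass_b: Same as glass_a. Leave it.
- glass_c: Same as glass_a. Leave it.
- shaker_a: Small glass shaker with a steel cap, 38 mm across, 58 mm high, standing on a corner of the warmer's deck beyond the button; origin under its centre. Leave it.
- shaker_b: Same shaker, on the corner of the deck on the other side of the button (nearer the robot). Leave it.
- mould: Upturned metal pudding mould, 92 mm across, 58 mm high, on the table; origin under its centre. Leave it.
- jar: Glass jar with steel cap, 70 mm across, 90 mm high, on the table; origin under its centre. Leave it.

How it is judged (in metres and radians):
On the way, in this order (a step that is already met when the one before it is completed fails the run):
1. the vent's tab rests at the three-dot label (value of joint vent between 1.27 and 1.53 rad and velocity of joint vent between -0.05 and 0.05 rad/s), for 0.3 s.
2. the start button is pressed down (value of joint start above 0.004 m), for 0.05 s.
At the end, for the whole second after the job is handed in: The vent rests within 0.13 rad of the three-dot position (1.27 to 1.53), the start button has been pressed by more than 4 mm after that and is up again (under 1.5 mm), and every loose thing is within 25 mm of where it stood (all of step 1 and value of joint start below 0.0015 m and distance of each of glass_a, glass_b, glass_c, shaker_a, shaker_b, mould, jar from where it was at the start of the episode below 0.025 m); the robot touches nothing.
It fails at once if the tab is pinched: more than 8 N from the fingers on both of its sides at once (contact force between the fingers and vent_c3 above 8 N and contact force between the fingers and vent_c4 above 8 N).
It fails at once if start is pressed (over 4 mm) while the vent is not at the three-dot label (value of joint start above 0.004 m and not (value of joint vent between 1.27 and 1.53 rad)).
It fails at once if a bystander is lifted, carried or shoved by more than 25 mm (distance of any of glass_a, glass_b, glass_c, shaker_a, shaker_b, mould, jar from where it was at the start of the episode above 0.025 m).
It also fails if it takes over 45 s, if anything falls off the work surface, if the arm or the gripper's body presses on something with over 40 N, if the wrist force passes 120 N, or if a joint passes its speed limit or range.

ROBOT

A 6-joint arm with a two-finger parallel gripper is mounted at the origin on the work surface. World frame = base frame: x ahead of the robot, y to its left, z up, the work surface at z = 0. Lengths are in mm, angles in degrees, forces in N, time in s.
With the tool pointing down it reaches from about 325 to 900 mm from the base axis. Payload 6.1 kg.
Tool frame: the origin (TCP) lies at the very end of the fingers, on their centre line; the grasp point (between the pads) lies 19 mm behind it; z points along the fingers, y is the direction in which the jaws open and shut (so a half turn about z gives the same grasp; the last joint's range is limited). The gripper opens to 87 mm and grips with 3 to 60 N. Pads are 19 mm wide; open, the fingers measure 117 mm over their backs; the gripper's body (75 mm by 190 mm) begins 51 mm behind the grasp point.
Start: joints at [-76.667, 12.628, 87.462, -0, 79.91, -7.225], TCP at [219.462, -585.194, 222.538] pointing down, gripper open.
Joint ranges: [-170.65, 170.65], [-52.31, 119.04], [5.05, 147.46], [-71.25, 251.25], [11.57, 151.72], [-153.62, 153.62]. Speed limits (degrees/s): [147.25, 147.25, 172.46, 180, 180, 180].

INTERFACE

Orientations are given as a 3x3 rotation matrix whose columns are the frame's x, y, z axes.
In Python, from rig import bot, imaging gives the robot as it stands.
- The arm moves only by the tool servo_tool, never from a script. Its argument "targets" is a list of rows, each an object with "jaw": the finger opening in mm, from 0 to 87; "dp": the shift along the tool's x, y, z in mm, a list of three; "turn": the turn, a rotation vector about the tool's x, y, z in units of 6 degrees (1.0 is 6 degrees), a list of three. In form: [{"jaw": jaw, "dp": [x, y, z], "turn": [rx, ry, rz]}, ...]. A call has 1 to 12 rows; each row is the pose to reach, as a shift and turn from the pose measured when the call began, along the tool's axes at that moment; what a row does not reach only later rows make up. A row lasts 1/12 s, in which the tool goes at most 41.7 mm and 7.16 degrees, less where a joint would pass 70% of its speed; a pose out of reach is approached as far as the arm can. A call with a gripper value outside its range is refused whole. The fingers move at their own pace and stop on an object; "grip_force" is the grip in N (left out, the last holds). Time passes only in rows, so rows that repeat a pose let the fingers close. It gives the time, the measured TCP pose, the force and the opening at its end, in the units of the state.
- bot.get_state(): the state, without advancing time (a new reading comes with each control period).
- imaging.capture(name): name is "scene" or "top"; returns a dict with "img" (420x560x3 uint8, blue, green, red), "depth" (420x560 float32, mm along the optical axis (not along the pixel's ray), 0 where there is no reading), "fx", "fy", "cx", "cy" (pixels), "extrinsics" (4x4, takes a point from camera to world coordinates). Camera axes: x right, y down, z forward; pixel columns grow to the right and rows downward; lengths in mm; the calibration is good to about 2 mm. A picture is of the moment at which its call begins.
- bot.sign_off(): hands the job in, once; it reports no verdict.
The state is a dict: "t": time; "joint_positions": joint angles; "dq": joint speeds; "effort": joint torques, N m; "position": TCP position; "eef_rot": TCP orientation; "wrist_force": force on the tool from outside, world axes, zero at the start; "moment": the same for the moment, N m; "grip_width": opening from 0.0 (shut) to 1.0 (fully open).
Only numpy, scipy, OpenCV 4.12 (cv2) and the standard library are available. Lean on these libraries where they do the work, as an engineer would, in place of code of your own. Each camera call takes 0.05 s, during which the arm holds its last target.

## Working session

There is one attempt and no reset: what is moved stays moved. The work goes in short steps, Python scripts to look and compute and a tool call to move; the robot and the scene stay as the last step left them, time stands still between calls to the robot, and variables do not carry over. Pictures are saved under pics/ and viewed, and the job is handed in when it is done.

Besides the shell and the picture viewer there is one more tool, called as a command line: name --argument value ..., lists and objects as JSON in quotes. servo_tool: Moves the arm, as the interface text tells. Its arguments: {"type":"object","properties":{"targets":{"type":"array"},"grip_force":{"type":"number"}},"required":["targets"]}

```bash
mkdir -p pics
cat > h.py <<'E'
import numpy as np, cv2
from rig import bot, imaging
def cap(n,f):
    c=imaging.capture(n); cv2.imwrite('pics/'+f,c['img']); np.savez('pics/'+f+'.npz',**{k:np.array(v) for k,v in c.items()}); return c
def xyz(c):
    d=c['depth'].astype(float); v,u=np.mgrid[:d.shape[0],:d.shape[1]]
    P=np.stack([(u-c['cx'])/c['fx']*d,(v-c['cy'])/c['fy']*d,d],-1)
    E=np.array(c['extrinsics']); return P@E[:3,:3].T+E[:3,3]
E
python3 - <<'E'
from h import *
for n in('scene','top'):
    c=cap(n,n+'0.png'); print(c['extrinsics'],c['fx'])
s=bot.get_state(); print(s)
E
```

```text
[[-5.53415493e-02  6.05583218e-01 -7.93855326e-01  1.27439268e+03]
 [ 9.98408181e-01  2.48981032e-02 -5.06081911e-02  6.43976181e+01]
 [-1.08819793e-02 -7.95392388e-01 -6.05997138e-01  6.85195548e+02]
 [ 0.00000000e+00  0.00000000e+00  0.00000000e+00  1.00000000e+00]] 379.3957191659655
[[-2.63595206e-02 -9.91759371e-01  1.25373544e-01  4.64152017e+02]
 [-9.99430091e-01  2.34999548e-02 -2.42331637e-02  2.15470363e+01]
 [ 2.10871945e-02 -1.25940867e-01 -9.91813606e-01  1.01954487e+03]
 [ 0.00000000e+00  0.00000000e+00  0.00000000e+00  1.00000000e+00]] 421.73804241235064
{'t': 0.1, 'joint_positions': array([-7.66659336e+01,  1.26703510e+01,  8.75202581e+01, -1.74699775e-03,
        7.99088372e+01, -7.22533263e+00]), 'dq': array([ 0.08526239, -0.04685681, -0.08318756, -0.1326103 , -0.01756811,
        0.07137601]), 'effort': array([ 1.49961186e-03, -4.95941412e+01, -3.88520229e+01,  7.02045998e-02,
        5.14967297e-02, -5.78448930e-05]), 'position': array([ 219.33960909, -584.65031996,  221.54097566]), 'eef_rot': array([[ 9.36306778e-01,  3.51182904e-01, -4.29503204e-04],
       [ 3.51183116e-01, -9.36305287e-01,  1.68195063e-03],
       [ 1.88526186e-04, -1.72565605e-03, -9.99998493e-01]]), 'wrist_force': array([-0.58650382, -0.28396639,  0.14985818]), 'moment': array([-0.00841571,  0.05886253, -0.00587962]), 'grip_width': 0.9994616094005827}
```

View pics/scene0.png

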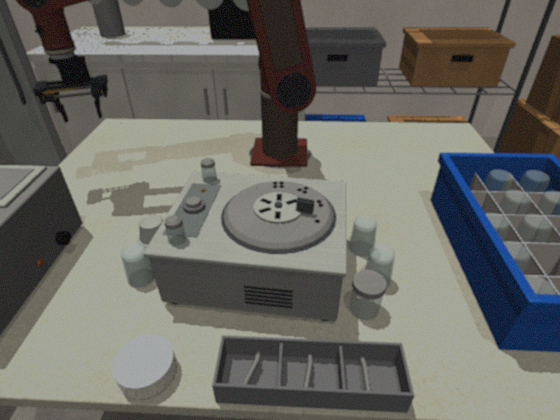

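View pics/top0.png

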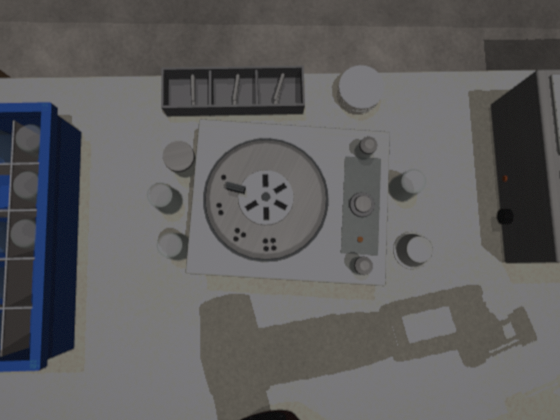

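Top view: the lid centre is near (266,197), the tab near (235,187), one dot at (223,177), two at (220,209), three at (239,235), four at (270,244). The button is at (362,204), with shakers at (368,146) and (362,265).

Run:
```python
from h import *
c=cap('top','top1.png')
def onplane(u,v,z):
    E=np.array(c['extrinsics']); r=E[:3,:3]@np.array([(u-c['cx'])/c['fx'],(v-c['cy'])/c['fy'],1]); o=E[:3,3]
    return o+r*(z-o[2])/r[2]
P=xyz(c)
g=cv2.cvtColor(c['img'],cv2.COLOR_BGR2GRAY)
roi=np.zeros_like(g); cv2.circle(roi,(266,198),58,255,-1)
m=((g<60)&(roi>0)).astype(np.uint8)
n,l,st,ce=cv2.connectedComponentsWithStats(m)
for i in range(1,n): print(st[i],ce[i].round(1),onplane(*ce[i],188)[:2].round(1))
cv=onplane(265.5,197,200);print('bolt',cv)
# tall points
Z=P[...,2]; M=(Z>212)&(Z<240)&(roi>0); q=P[M]; print('tab',len(q),q.mean(0),q.min(0),q.max(0))
M=(abs(Z-188)<4)&(roi>0); print('lid h',np.median(Z[M]))
# lid outline circle
M=(Z>181)&(Z<192); M[:, :195]=0;M[:,335:]=0; 
k,_=cv2.findContours(M.astype(np.uint8),0,2); k=max(k,key=cv2.contourArea); h=cv2.convexHull(k)[:,0]
w=np.array([onplane(*p,188)[:2] for p in h]); (x,y),r=cv2.minEnclosingCircle(w.astype(np.float32)); print('lid',x,y,r)
for (u,v) in((362,204),(368,146),(362,265)):
    pp=P[v-2:v+3,u-2:u+3].reshape(-1,3); print((u,v),np.median(pp,0))
big=cv2.resize(c['img'][110:290,180:400],None,fx=3.5,fy=3.3,interpolation=cv2.INTER_CUBIC); cv2.imwrite('pics/z1.png',big)
```

```text
[221 175   5   5  17] [223.2 176.8] [647.5 110.3]
[263 175   5  12  57] [265.  180.2] [638.6  26.7]
[226 183  19  11 129] [235.  187.9] [624.2  87. ]
[274 184  12   9  51] [279.6 187.9] [622.3  -2.2]
[262 194   7   6  30] [265.2 196.2] [606.1  27.1]
[246 201  12   9  52] [251.2 205. ] [589.   55.3]
[275 201  11   8  52] [280.1 204.5] [588.7  -2.3]
[217 203   4   4  14] [218.5 204.7] [591.  120.2]
[264 208   5  12  57] [266.  213.4] [571.4  26.3]
[219 210   4   5  16] [220.5 212. ] [576.3 116.4]
[235 228   5   5  19] [236.8 230. ] [539.7  84.7]
[241 233   5   4  16] [243.  234.5] [530.5  72.6]
[234 237   4   4  16] [235.5 238.5] [523.   87.4]
[263 239   5   4  16] [265.  240.5] [517.6  29.5]
[271 238   4   5  16] [272.5 240. ] [518.2  14.7]
[264 246   5   5  18] [265.7 248.1] [502.6  28.4]
[272 246   4   4  14] [273.3 247.5] [503.4  13.5]
bolt [602.41039221  26.45252056 200.        ]
tab 136 [619.23813229  84.24181661 223.13426609] [609.46754668  65.67971493 212.04954131] [629.22924271 102.12882671 229.14070459]
lid h 188.48741775752598
lid 602.0316772460938 27.14845085144043 119.79072570800781
(362, 204) [ 585.04918657 -165.15988083  193.13013313]
(368, 146) [ 693.66128181 -174.42227675  229.2806975 ]
(362, 265) [ 464.64497686 -151.12701018  228.38455176]
```

View pics/z1.png

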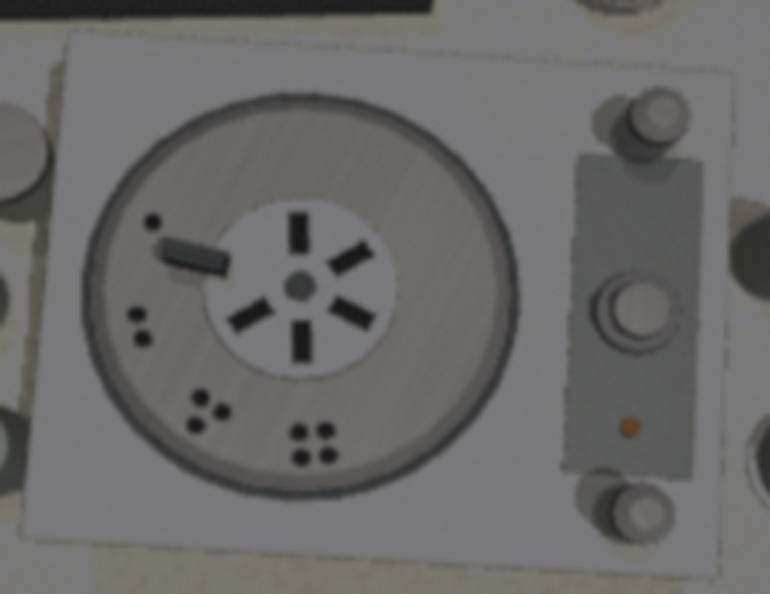

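Checks: lid centre is about (603, 26.5). The dots sit at r≈91–95 mm and at 62, 102, 142.6 and 183°, matching 0.7 rad spacing. The tab is at r=60, 74.3° (vent ≈0.21 rad), and the three-dot target is about 142.4°. The pushing side is clockwise of the tab.

```bash
cat >> h.py <<'E'
from scipy.spatial.transform import Rotation as R
C=np.array([603,26.5])
def Rz(yaw): # tool down, x axis at yaw deg
    a=np.radians(yaw); x=np.array([np.cos(a),np.sin(a),0]); z=np.array([0,0,-1.]); return np.stack([x,np.cross(z,x),z],1)
def rel(p,yaw,s=None):
    s=s or bot.get_state(); A=s['eef_rot']
    return (A.T@(np.array(p)-s['position'])).round(1), (np.degrees(R.from_matrix(A.T@Rz(yaw)).as_rotvec())/6).round(2)
def pose(th,off,z,r=60):
    a=np.radians(th); return [*(C+r*np.array([np.cos(a),np.sin(a)])+off*np.array([np.sin(a),-np.cos(a)])),z],th-90
E
python3 - <<'E'
from h import *
print(rel(*pose(74.3,35,300)))
E
```

```text
(array([ 637.6, -465.4,  -77.5]), array([-0.01,  0.  ,  6.04]))
```

servo_tool --targets '[{"jaw": 0, "dp": [0, 0, -40], "turn": [0, 0, 0]}, {"jaw": 0, "dp": [20, -15, -78], "turn": [0, 0, 0.5]}, {"jaw": 0, "dp": [55, -40, -78], "turn": [0, 0, 1]}, {"jaw": 0, "dp": [85, -62, -78], "turn": [0, 0, 1.5]}, {"jaw": 0, "dp": [115, -84, -78], "turn": [0, 0, 2]}, {"jaw": 0, "dp": [145, -106, -78], "turn": [0, 0, 2.5]}, {"jaw": 0, "dp": [175, -128, -78], "turn": [0, 0, 3]}, {"jaw": 0, "dp": [205, -150, -78], "turn": [0, 0, 3.5]}, {"jaw": 0, "dp": [235, -172, -78], "turn": [0, 0, 4]}, {"jaw": 0, "dp": [265, -194, -78], "turn": [0, 0, 4.5]}, {"jaw": 0, "dp": [295, -216, -78], "turn": [0, 0, 5]}, {"jaw": 0, "dp": [325, -238, -78], "turn": [0, 0, 5.5]}]' --grip_force 20

```text
t: 1.15
position: [440.6, -246.1, 300.0]
eef_rot: [[0.976, -0.218, -0.0], [-0.218, -0.976, 0.002], [-0.001, -0.001, -1.0]]
wrist_force: [1.2, -0.6, 0.3]
grip_width: 0.173
```

Run:
```python
from h import *
s=bot.get_state();print(s['t'],s['position'],s['grip_width'])
print(rel(*pose(74.3,35,300)))
```

```text
1.15 [ 440.61266708 -246.10477697  299.9618759 ] 0.17335469225031067
(array([ 137.2, -359.5,    0.4]), array([-0.01,  0.01,  0.52]))
```

servo_tool --targets '[{"jaw": 0, "dp": [13, -34, 0], "turn": [0, 0, 0.1]}, {"jaw": 0, "dp": [26, -68, 0], "turn": [0, 0, 0.2]}, {"jaw": 0, "dp": [39, -102, 0], "turn": [0, 0, 0.3]}, {"jaw": 0, "dp": [52, -136, 0], "turn": [0, 0, 0.4]}, {"jaw": 0, "dp": [65, -170, 0], "turn": [0, 0, 0.5]}, {"jaw": 0, "dp": [78, -204, 0], "turn": [0, 0, 0.5]}, {"jaw": 0, "dp": [91, -238, 0], "turn": [0, 0, 0.5]}, {"jaw": 0, "dp": [104, -272, 0], "turn": [0, 0, 0.5]}, {"jaw": 0, "dp": [117, -306, 0], "turn": [0, 0, 0.5]}, {"jaw": 0, "dp": [128, -335, 0], "turn": [0, 0, 0.5]}, {"jaw": 0, "dp": [137, -359, 0], "turn": [0, 0, 0.5]}, {"jaw": 0, "dp": [137, -359, 0], "turn": [0, 0, 0.5]}]'

```text
t: 2.15
position: [653.8, 78.8, 299.0]
eef_rot: [[0.964, -0.265, -0.001], [-0.265, -0.964, 0.003], [-0.002, -0.003, -1.0]]
wrist_force: [0.7, -0.1, -0.6]
grip_width: 0.008
```

Run:
```python
from h import *
s=bot.get_state();print(s['t'],s['position'],s['grip_width'],s['joint_positions'])
print(rel(*pose(74.3,35,206)))
c=cap('scene','s2.png'); cv2.imwrite('pics/s2z.png',cv2.resize(c['img'][100:270,150:380],None,fx=3.3,fy=3.3))
```

```text
2.15 [653.7873738   78.79881591 299.03665737] 0.007520769277092404 [-8.41736559e-02  1.52028340e+01  7.62845617e+01  1.93889423e-01
  8.85830269e+01  1.05272704e+02]
(array([ 0.4,  4.4, 93. ]), array([-0.03,  0.02,  0.06]))
```

View pics/s2z.png

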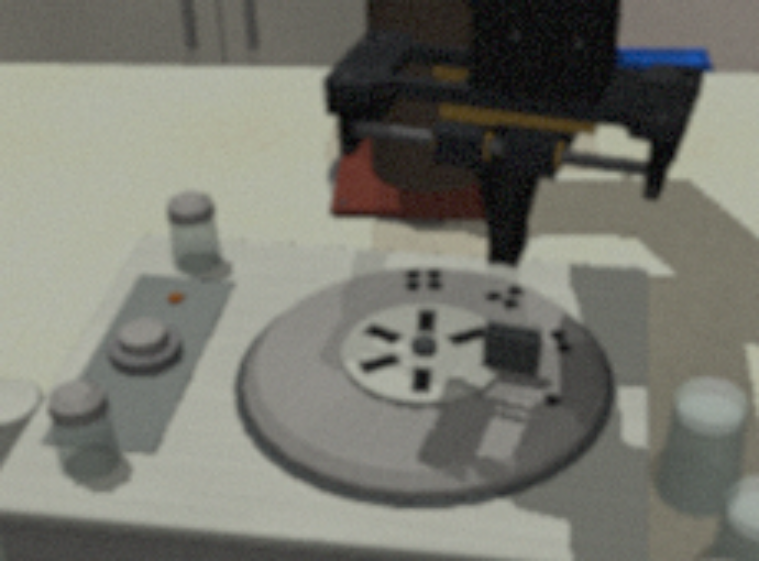

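The fingers are closed above the lid, on the far-x side of the tab (tab at (512,348) in the zoom). Nothing has been disturbed. I descend beside the tab.

servo_tool --targets '[{"jaw": 0, "dp": [0, 4, 25], "turn": [0, 0, 0]}, {"jaw": 0, "dp": [0, 4, 50], "turn": [0, 0, 0]}, {"jaw": 0, "dp": [0, 4, 70], "turn": [0, 0, 0]}, {"jaw": 0, "dp": [0, 4, 84], "turn": [0, 0, 0]}, {"jaw": 0, "dp": [0, 4, 92], "turn": [0, 0, 0]}, {"jaw": 0, "dp": [0, 4, 92], "turn": [0, 0, 0]}, {"jaw": 0, "dp": [0, 4, 92], "turn": [0, 0, 0]}]'

```text
t: 2.78
position: [651.8, 72.4, 207.7]
eef_rot: [[0.964, -0.266, -0.002], [-0.266, -0.964, 0.002], [-0.002, -0.001, -1.0]]
wrist_force: [0.6, -0.5, 1.0]
grip_width: 0.011
```

Run:
```python
from h import *
s=bot.get_state();print(s['t'],s['position'],s['grip_width'],s['wrist_force'])
for th,o in [(74.3,25),(74.3,16),(78,15.5),(84,15.5),(90,15.5),(96,15.5),(102,15.5),(108,15.5),(114,15.5),(120,15.5),(125,15.5)]:
    print(th,*rel(*pose(th,o,206),s))
c=cap('top','t3.png'); cv2.imwrite('pics/t3z.png',cv2.resize(c['img'][110:290,180:400],None,fx=3.5,fy=3.3))
```

```text
2.7833 [651.80949207  72.43403584 207.69338425] 0.010598240875101583 [ 0.55517853 -0.46121922  0.96060436]
74.3 [-9.5 -2.6  1.7] [-0.01  0.02  0.04]
74.3 [-18.5  -2.7   1.7] [-0.01  0.02  0.04]
78 [-22.9  -3.5   1.7] [-0.01  0.02 -0.57]
84 [-29.4  -4.5   1.8] [-0.01  0.02 -1.57]
90 [-35.8  -4.7   1.8] [-0.01  0.02 -2.57]
96 [-42.3  -4.2   1.8] [-0.01  0.02 -3.57]
102 [-48.7  -3.1   1.8] [-0.02  0.02 -4.57]
108 [-54.9  -1.3   1.8] [-0.02  0.02 -5.57]
114 [-61.    1.1   1.8] [-0.02  0.01 -6.57]
120 [-66.7   4.1   1.8] [-0.02  0.01 -7.57]
125 [-71.2   7.1   1.8] [-0.02  0.01 -8.41]
```

View pics/t3z.png

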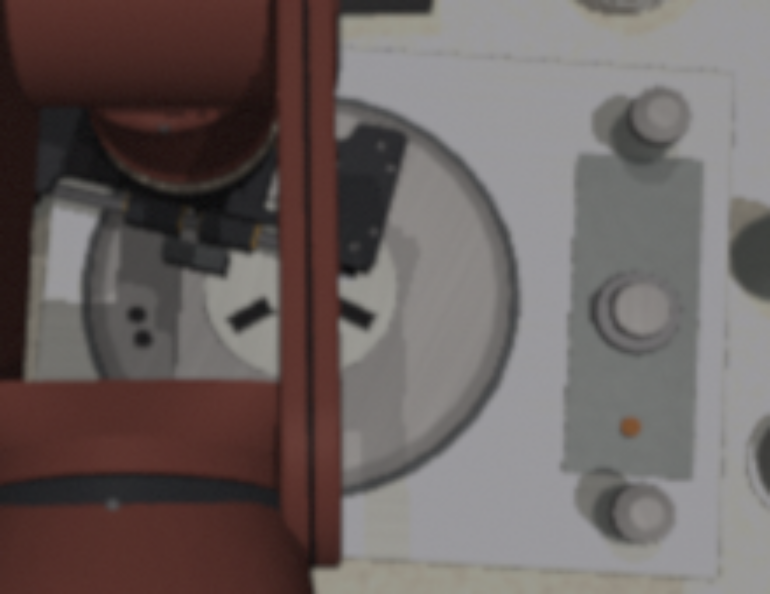

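The fingers are beside the tab, which is visible at (195,250) in the zoom. I now push along the arc.

servo_tool --targets '[{"jaw": 0, "dp": [-9.5, -2.6, 1], "turn": [0, 0, 0]}, {"jaw": 0, "dp": [-15, -2.7, 1.5], "turn": [0, 0, 0]}, {"jaw": 0, "dp": [-18.5, -2.7, 1.7], "turn": [0, 0, 0]}, {"jaw": 0, "dp": [-23, -3.5, 1.7], "turn": [0, 0, -0.6]}, {"jaw": 0, "dp": [-29.5, -4.5, 1.7], "turn": [0, 0, -1.6]}, {"jaw": 0, "dp": [-36, -4.7, 1.7], "turn": [0, 0, -2.6]}, {"jaw": 0, "dp": [-42.3, -4.2, 1.7], "turn": [0, 0, -3.6]}, {"jaw": 0, "dp": [-48.7, -3.1, 1.7], "turn": [0, 0, -4.6]}, {"jaw": 0, "dp": [-55, -1.3, 1.7], "turn": [0, 0, -5.6]}, {"jaw": 0, "dp": [-61, 1.1, 1.7], "turn": [0, 0, -6.6]}, {"jaw": 0, "dp": [-66.7, 4.1, 1.7], "turn": [0, 0, -7.6]}, {"jaw": 0, "dp": [-66.7, 4.1, 1.7], "turn": [0, 0, -7.6]}]'

```text
t: 3.83
position: [586.7, 86.6, 208.2]
eef_rot: [[0.862, 0.506, 0.002], [0.506, -0.862, 0.002], [0.003, -0.0, -1.0]]
wrist_force: [0.1, 0.0, 0.0]
grip_width: 0.006
```

Run:
```python
from h import *
s=bot.get_state();print(s['t'],s['position'],s['grip_width'],s['wrist_force'])
for th,o in [(120,15.5),(125,15.5),(130,15.5),(134,15.5),(138,15.5),(142.4,15.5)]:
    print(th,*rel(*pose(th,o,206),s))
c=cap('scene','s4.png'); cv2.imwrite('pics/s4z.png',cv2.resize(c['img'][150:270,200:360],None,fx=4.5,fy=4.5))
P=xyz(c);Z=P[...,2]; D=np.hypot(P[...,0]-603,P[...,1]-26.5); M=(Z>205)&(Z<224)&(D>38)&(D<82); v,u=np.nonzero(M); q=P[M]
print(len(q)); np.save('pics/q4.npy',q); print(u.min(),u.max(),v.min(),v.max(),q.mean(0))
```

```text
3.8333 [586.73118818  86.6432452  208.18761591] 0.005794718268971609 [0.14636446 0.03384807 0.00285904]
120 [-0.5  0.2  2.2] [-0.   -0.03  0.07]
125 [-5.8 -0.9  2.2] [-0.   -0.03 -0.77]
130 [-11.1  -1.6   2.2] [-0.   -0.03 -1.6 ]
134 [-15.5  -1.9   2.1] [-0.   -0.03 -2.27]
138 [-19.8  -1.8   2.1] [ 0.   -0.03 -2.93]
142.4 [-24.5  -1.3   2.1] [ 0.   -0.03 -3.67]
128
294 312 187 199 [587.82534702  78.68699961 215.80407442]
```

View pics/s4z.png

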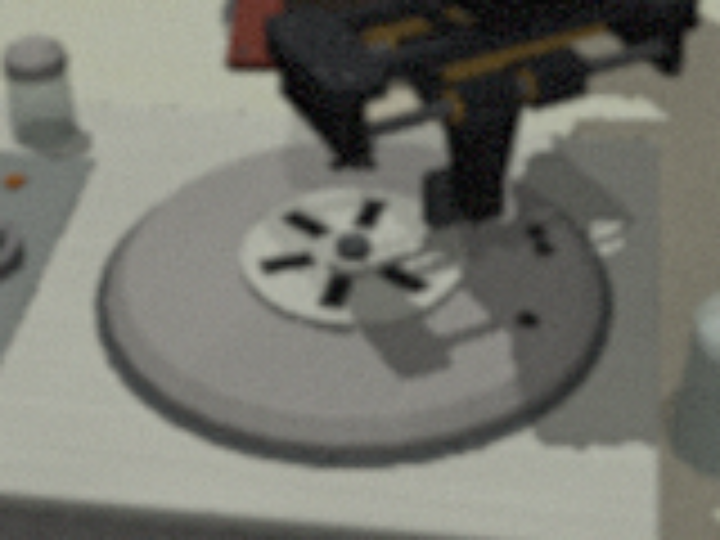

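The tab at (440,195) has moved with the fingers to about 120°. I push on, stopping slightly short.

servo_tool --targets '[{"jaw": 0, "dp": [-5.8, -0.9, 1], "turn": [0, 0, -0.8]}, {"jaw": 0, "dp": [-11, -1.6, 1.5], "turn": [0, 0, -1.6]}, {"jaw": 0, "dp": [-15.5, -1.9, 2], "turn": [0, 0, -2.3]}, {"jaw": 0, "dp": [-19.8, -1.8, 2], "turn": [0, 0, -2.9]}, {"jaw": 0, "dp": [-22.5, -1.5, 2], "turn": [0, 0, -3.3]}, {"jaw": 0, "dp": [-22.5, -1.5, 2], "turn": [0, 0, -3.3]}, {"jaw": 0, "dp": [-22.5, -1.5, 2], "turn": [0, 0, -3.3]}]'

```text
t: 4.47
position: [566.9, 76.9, 206.3]
eef_rot: [[0.647, 0.762, 0.002], [0.762, -0.647, 0.002], [0.003, 0.001, -1.0]]
wrist_force: [1.8, 1.3, 1.4]
grip_width: 0.008
```

Run:
```python
from h import *
s=bot.get_state();print(s['t'],s['position'],s['grip_width'],s['wrist_force'])
print(rel(*pose(140,15.5,206),s)); print(rel(*pose(140,40,206),s),rel(*pose(140,40,300),s))
```

```text
4.4667 [566.94689101  76.85395462 206.33619725] 0.007966582249138165 [1.83675455 1.30306584 1.36084689]
(array([ 0.1, -0. ,  0.3]), array([ 0.01, -0.03, -0.05]))
(array([24.6, -0.2,  0.4]), array([ 0.01, -0.03, -0.05])) (array([ 24.9,  -0.1, -93.6]), array([ 0.01, -0.03, -0.05]))
```

servo_tool --targets '[{"jaw": 0, "dp": [8, 0, 0], "turn": [0, 0, 0]}, {"jaw": 0, "dp": [20, 0, 0], "turn": [0, 0, 0]}, {"jaw": 0, "dp": [25, 0, -10], "turn": [0, 0, 0]}, {"jaw": 0, "dp": [25, 0, -35], "turn": [0, 0, 0]}, {"jaw": 0, "dp": [25, 0, -65], "turn": [0, 0, 0]}, {"jaw": 0, "dp": [25, 0, -94], "turn": [0, 0, 0]}, {"jaw": 0, "dp": [25, 0, -94], "turn": [0, 0, 0]}]'

```text
t: 5.05
position: [586.1, 96.5, 308.5]
eef_rot: [[0.647, 0.762, 0.013], [0.762, -0.647, 0.002], [0.01, 0.009, -1.0]]
wrist_force: [0.6, -0.8, 1.5]
grip_width: 0.004
```

Run:
```python
from h import *
s=bot.get_state();print(s['t'],s['position'],s['wrist_force'])
c=cap('scene','s5.png'); cv2.imwrite('pics/s5z.png',cv2.resize(c['img'][150:270,200:360],None,fx=4.5,fy=4.5))
P=xyz(c);Z=P[...,2]; D=np.hypot(P[...,0]-603,P[...,1]-26.5); M=(Z>200)&(Z<228)&(D>38)&(D<85); q=P[M]
print(len(q),q.mean(0),q.min(0),q.max(0)); M2=q[q[:,2]>220]; m=M2.mean(0);print(len(M2),m, np.degrees(np.arctan2(m[1]-26.5,m[0]-603)))
print(rel([585,-165,300],50,s))
```

```text
5.05 [586.14048152  96.54038135 308.45456486] [ 0.55732696 -0.79381294  1.47671355]
163 [560.60579455  63.67643698 215.29776754] [539.98759629  49.02442469 200.23452254] [575.05258983  78.48691089 227.4377857 ]
59 [558.52310122  63.4882709  223.77004426] 140.25211345516252
(array([-200.2,  168.3,    7.8]), array([ 0.08, -0.1 , -0.06]))
```

View pics/s5z.png

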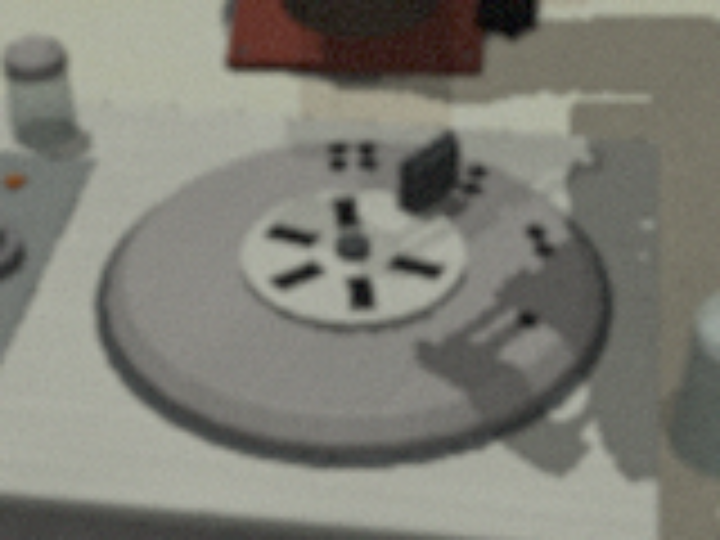

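The tab reads about 140.3° from the scene camera, with the target at 142.4°, so vent ≈1.36. I move over towards the button and confirm from the top camera.

servo_tool --targets '[{"jaw": 0, "dp": [-25, 21, 0], "turn": [0, 0, 0]}, {"jaw": 0, "dp": [-50, 42, 1], "turn": [0, 0, 0]}, {"jaw": 0, "dp": [-75, 63, 1], "turn": [0, 0, 0]}, {"jaw": 0, "dp": [-100, 84, 3], "turn": [0, 0, 0]}, {"jaw": 0, "dp": [-125, 105, 4], "turn": [0, 0, 0]}, {"jaw": 0, "dp": [-150, 126, 5], "turn": [0, 0, 0]}, {"jaw": 0, "dp": [-175, 147, 6], "turn": [0.1, -0.1, 0]}, {"jaw": 0, "dp": [-190, 160, 7], "turn": [0.1, -0.1, 0]}, {"jaw": 0, "dp": [-200, 168, 7], "turn": [0.1, -0.1, 0]}, {"jaw": 0, "dp": [-200, 168, 7], "turn": [0.1, -0.1, 0]}, {"jaw": 0, "dp": [-200, 168, 7], "turn": [0.1, -0.1, 0]}]'

```text
t: 6.02
position: [584.0, -164.3, 297.3]
eef_rot: [[0.648, 0.762, -0.006], [0.762, -0.648, 0.002], [-0.002, -0.006, -1.0]]
wrist_force: [-0.7, -0.8, 0.7]
grip_width: 0.006
```

Run:
```python
from h import *
s=bot.get_state();print(s['t'],s['position'],s['wrist_force'])
c=cap('top','t6.png'); cv2.imwrite('pics/t6z.png',cv2.resize(c['img'][110:290,180:400],None,fx=3.5,fy=3.3))
P=xyz(c);Z=P[...,2]; D=np.hypot(P[...,0]-603,P[...,1]-26.5); M=(Z>212)&(Z<232)&(D>38)&(D<85); q=P[M]
m=q.mean(0);print(len(q),m, np.degrees(np.arctan2(m[1]-26.5,m[0]-603)))
c=np.load('pics/top1.png.npz'); c={k:c[k] for k in c}; P=xyz(c); B=(abs(P[...,0]-585)<40)&(abs(P[...,1]+165)<40); 
for lo in(180,186,190):
  q=P[B&(P[...,2]>lo)]; print(lo,len(q),q.mean(0),q.min(0),q.max(0))
c=np.load('pics/scene0.png.npz'); c={k:c[k] for k in c}; P=xyz(c); B=(abs(P[...,0]-585)<40)&(abs(P[...,1]+165)<40); 
q=P[B&(P[...,2]>190)]; print(len(q),q.mean(0),q.min(0),q.max(0))
```

```text
6.0167 [ 583.97314645 -164.25246205  297.26653698] [-0.68422258 -0.78191545  0.70133573]
131 [554.92332666  62.59552843 223.21121808] 143.10111193172543
180 448 [ 585.22989038 -165.88165546  187.38358381] [ 562.37460227 -190.26667282  180.07775663] [ 609.43986711 -142.61545206  197.38651737]
186 222 [ 585.81335646 -166.29869011  192.18147561] [ 569.28628369 -183.82190825  186.01654499] [ 604.64367182 -146.17560367  197.38651737]
190 201 [ 585.92589575 -166.81948319  192.57005578] [ 569.28628369 -183.82190825  190.04878301] [ 601.46780121 -150.89963231  197.38651737]
103 [ 588.44197392 -165.52102045  192.26471989] [ 572.512486   -182.29910612  190.02795158] [ 604.95674406 -150.41870752  194.47012641]
```

View pics/t6z.png

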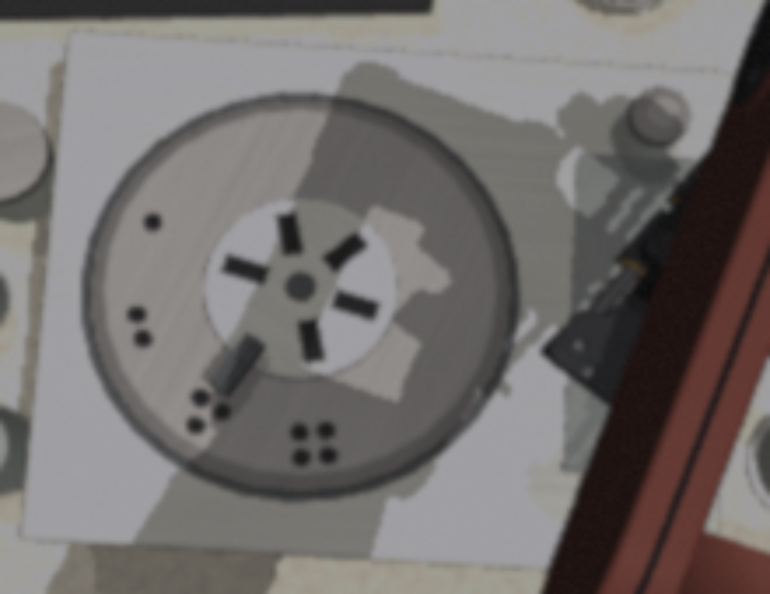

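The tab points at the three dots in the top view (143° against 142.4°). Descending to just above the button.

servo_tool --targets '[{"jaw": 0, "dp": [0.3, 3, 25], "turn": [0, 0, 0]}, {"jaw": 0, "dp": [0.3, 3, 50], "turn": [0, 0, 0]}, {"jaw": 0, "dp": [0.3, 3, 72], "turn": [0, 0, 0]}, {"jaw": 0, "dp": [0.3, 3, 86], "turn": [0, 0, 0]}, {"jaw": 0, "dp": [0.3, 3, 95], "turn": [0, 0, 0]}, {"jaw": 0, "dp": [0.3, 3, 98], "turn": [0, 0, 0]}, {"jaw": 0, "dp": [0.3, 3, 98], "turn": [0, 0, 0]}, {"jaw": 0, "dp": [0.3, 3, 98], "turn": [0, 0, 0]}]'

```text
t: 6.73
position: [586.8, -164.7, 200.8]
eef_rot: [[0.646, 0.763, -0.004], [0.763, -0.646, 0.001], [-0.001, -0.004, -1.0]]
wrist_force: [0.1, -0.1, 0.3]
grip_width: 0.01
```

servo_tool --targets '[{"jaw": 0, "dp": [-0.7, 0.7, 4], "turn": [0, 0, 0]}, {"jaw": 0, "dp": [-0.7, 0.7, 7], "turn": [0, 0, 0]}, {"jaw": 0, "dp": [-0.7, 0.7, 10], "turn": [0, 0, 0]}, {"jaw": 0, "dp": [-0.7, 0.7, 12], "turn": [0, 0, 0]}, {"jaw": 0, "dp": [-0.7, 0.7, 13], "turn": [0, 0, 0]}, {"jaw": 0, "dp": [-0.7, 0.7, 13], "turn": [0, 0, 0]}, {"jaw": 0, "dp": [-0.7, 0.7, 13], "turn": [0, 0, 0]}]'

```text
t: 7.32
position: [587.4, -165.9, 188.5]
eef_rot: [[0.646, 0.763, -0.002], [0.763, -0.646, 0.001], [-0.001, -0.002, -1.0]]
wrist_force: [2.0, -1.1, 4.0]
grip_width: 0.003
```

servo_tool --targets '[{"jaw": 0, "dp": [0, 0, 1], "turn": [0, 0, 0]}, {"jaw": 0, "dp": [0, 0, 2], "turn": [0, 0, 0]}, {"jaw": 0, "dp": [0, 0, 3], "turn": [0, 0, 0]}, {"jaw": 0, "dp": [0, 0, 3.5], "turn": [0, 0, 0]}, {"jaw": 0, "dp": [0, 0, 3.5], "turn": [0, 0, 0]}]'

```text
t: 7.73
position: [587.5, -165.9, 186.3]
eef_rot: [[0.646, 0.763, -0.002], [0.763, -0.646, 0.001], [-0.001, -0.002, -1.0]]
wrist_force: [-1.9, 0.3, 9.9]
grip_width: 0.003
```

At 9.9 N the button is bottomed out (it needs about 5 N). Retracting straight up.

servo_tool --targets '[{"jaw": 0, "dp": [0, 0, 2], "turn": [0, 0, 0]}, {"jaw": 0, "dp": [0, 0, -5], "turn": [0, 0, 0]}, {"jaw": 0, "dp": [0, 0, -15], "turn": [0, 0, 0]}, {"jaw": 0, "dp": [0, 0, -35], "turn": [0, 0, 0]}, {"jaw": 0, "dp": [0, 0, -60], "turn": [0, 0, 0]}, {"jaw": 0, "dp": [0, 0, -90], "turn": [0, 0, 0]}, {"jaw": 0, "dp": [0, 0, -110], "turn": [0, 0, 0]}, {"jaw": 0, "dp": [0, 0, -115], "turn": [0, 0, 0]}, {"jaw": 0, "dp": [0, 0, -115], "turn": [0, 0, 0]}, {"jaw": 0, "dp": [0, 0, -115], "turn": [0, 0, 0]}]'

```text
t: 8.57
position: [587.1, -165.8, 299.8]
eef_rot: [[0.646, 0.763, -0.004], [0.763, -0.646, 0.001], [-0.001, -0.004, -1.0]]
wrist_force: [-0.4, -0.3, -1.2]
grip_width: 0.002
```

Run:
```python
from h import *
s=bot.get_state();print(s['t'],s['position'],s['wrist_force'])
c=cap('top','t7.png')
P=xyz(c);Z=P[...,2]; D=np.hypot(P[...,0]-603,P[...,1]-26.5); M=(Z>212)&(Z<232)&(D>38)&(D<85); q=P[M]
m=q.mean(0);print(len(q),m, np.degrees(np.arctan2(m[1]-26.5,m[0]-603)))
c=cap('scene','s7.png')
P=xyz(c);B=(abs(P[...,0]-585)<40)&(abs(P[...,1]+165)<40)
q=P[B&(P[...,2]>183)&(P[...,2]<200)]; print(len(q),q.mean(0),np.percentile(q[:,2],[50,90]))
```

```text
8.5667 [ 587.08537176 -165.75700187  299.78319095] [-0.4133537  -0.33168562 -1.22205211]
133 [554.79289828  62.62760627 223.11043742] 143.15119373716487
170 [ 591.91292025 -164.90710197  189.58865019] [191.1340524 193.1564024]
```

View pics/s7.png

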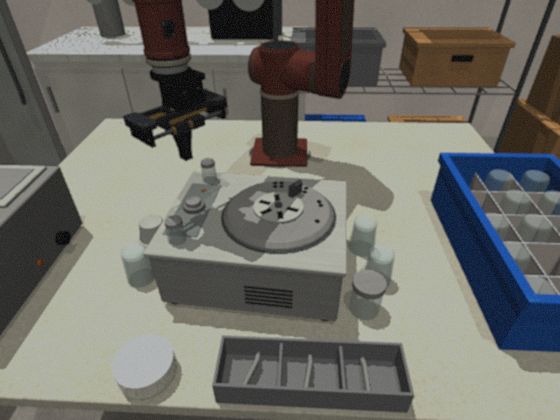

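The tab (295,187) is beside the three-dot label, the button (193,204) is up, and the glasses, shakers, jar and mould stand at the same pixels as at the start. The gripper is clear of everything.

```bash
python3 -c "
from rig import bot
print(bot.sign_off())"
```

```text
the job is handed in; nothing more can be done
None
```

I set the vent to the three-dot label, then pressed start and let it come back up. The job is handed in at about 8.7 s of the 45 s allowed; sign-off gave no verdict.

- **Vent:** I pushed the tab round with closed fingers from about 0.21 rad. The top camera puts it at 143.1°, against 142.4° for the label, so vent ≈1.41 rad. It read the same before and after the button press. The scene camera, which sees only one face of the tab, read 140.3° (≈1.36 rad). Both are inside 1.27–1.53 rad.
- **Start button:** I pressed it only after the vent was set. The force reached 9.9 N with the fingertips about 6 mm below the released cap height, so it was fully down. After release the cap measured at about its starting height (top about 192–193 mm).
- **Bystanders and arm:** By eye in the last scene picture, the glasses, shakers, jar and mould stand where they started; I did not measure their positions. The gripper was clear of everything, about 100 mm above the button.

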